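# Set a cup's marked rim against the feeler gauge

## Task

Turn the green banding wheel until the blue mark on the cup's rim is right under the feeler of the red rim gauge. Then raise the screw jack by its black knob, gently, until the cup's rim just touches the feeler and hardly lifts it, and let go. Leave the cup in the middle of the wheel, and the jar, the bowl and the wooden paddle where they are.

Things in the scene. Friction and masses are not known exactly. Their poses are not given: they have to be found in the camera images.
- jack: Green screw jack fixed to the bench, base 120 x 110 x 30 mm. Origin: centre of its underside, on the vertical axis shared by lift plate and wheel; z up. On its -x side stands the knob, its axis leaning 35 degrees from vertical, outwards to -x: direction (-0.574, 0, 0.819), foot of the knob at (-0.121, 0, 0.075) m.
- knob_top (a point): Centre of the outer end face of the black round fluted knob (diameter 36 mm, 30 mm long, white dash on its end); z points out along the knob's axis. A 26 mm round shaft stem lies below the knob. The knob can be gripped across at any angle about its axis.
- knob (a joint): Angle of the knob (rad), 0 at the start, stops at 0 and 7.5. Grows, and raises the jack, when turned clockwise as seen looking at its outer end. The lift, wheel and cup rise 4 mm per radian. It needs about 0.15 N m, and stays where it is left.
- wheel (a joint): Angle of the banding wheel (rad), counter-clockwise seen from above; turns without stops, needs about 0.06 N m (1 N at a peg) and stays where it is left. Green disc of 140 mm diameter, 12 mm thick, its top 105 mm above the bench while the knob is at 0. It carries the cup round by friction.
- peg0 (a point): Centre of the top of one of the wheel's four brass pegs, 90 degrees apart, 60 mm from the wheel's axis: upright, diameter 12 mm, standing 35 mm above the wheel's top. Used to turn the wheel.
- peg1 (a point): Top of the wheel's peg number 1, 90 degrees counter-clockwise from peg0; same peg.
- peg2 (a point): Top of the wheel's peg number 2, 180 degrees counter-clockwise from peg0; same peg.
- peg3 (a point): Top of the wheel's peg number 3, 270 degrees counter-clockwise from peg0; same peg.
- cup: Grey clay cup standing loose in the middle of the wheel: outer diameter 68 mm, height 55 mm, wall 10 mm, 220 g. Origin: centre of its underside, z up; its x axis points to the blue mark.
- cup_mark (a point): The blue mark on the cup's rim: middle of the rim's thickness, on the rim's top face, 29 mm from the cup's axis. The blue stripe (6 mm wide) goes on down the outside.
- gauge: Red rim gauge, fixed. Origin on the jack's axis, level with the tip of the free-hanging feeler; x points to its steel post (diameter 18 mm, 108 mm from the axis, 60 mm higher than the origin, 52 mm foot). A red arm 16 mm wide, 35 to 49 mm above the origin, runs from the post in over the wheel to the feeler's 20 mm sleeve (27 to 53 mm above the origin).
- feeler_tip (a point): Lower end of the feeler, an upright steel rod, 8 mm diameter, 80 mm long, that slides up and down in the gauge's sleeve; 29 mm from the jack's axis.
- feeler (a joint): How far the feeler is lifted (m): 0 hanging free, up to 0.018. It lifts with about 0.3 N; a yellow collar above the sleeve rises with it.
- glaze_jar: Small glaze jar with an orange cap, diameter 52 mm, height 75 mm, loose bystander. Origin: centre of its underside.
- bowl: White bowl, rim diameter 76 mm, height 40 mm, loose bystander. Origin: centre of its underside.
- paddle: Wooden paddle, 150 x 35 x 12 mm, lying flat, loose bystander. Origin: centre of its underside, x along it.
There are look-alikes about, which are no part of the job. What is shaped like the cup but purple is not meant.

How it is judged:
On the way, in this order (a step that is already met when the one before it is completed fails the run):
1. the blue mark is under the feeler, the rim not yet touching it (horizontal distance between cup_mark and feeler_tip below 0.006 m and contact force between cup and feeler_c0 below 0.05 N), for 0.2 s.
2. raised by the knob until the rim touches the feeler at the mark (horizontal distance between cup_mark and feeler_tip below 0.006 m and contact force between cup and feeler_c0 above 0.08 N and value of joint knob above 1.5 rad), for 0.2 s.
At the end, for the whole second after the job is handed in: The cup's rim touches the feeler, lifting it less than 3 mm; the blue mark is within 6 mm of the feeler sideways; the cup stands upright and still on the raised jack, within 8 mm of the wheel's middle (all of step 2 and value of joint feeler below 0.003 m and horizontal distance between cup and jack below 0.008 m and angle between cup's own z axis and vertical below 0.05 rad and linear speed of cup below 0.01 m/s).
It fails at once if the rim is driven hard up against the feeler (feeler lifted more than 8 mm) (value of joint feeler above 0.008 m).
It fails at once if the cup is tipped (angle between cup's own z axis and vertical above 0.25 rad).
It fails at once if the glaze jar is moved more than 15 mm (distance of glaze_jar from where it was at the start of the episode above 0.015 m).
It fails at once if the bowl is moved more than 15 mm (distance of bowl from where it was at the start of the episode above 0.015 m).
It fails at once if the paddle is moved more than 15 mm (distance of paddle from where it was at the start of the episode above 0.015 m).
It also fails if it takes over 66 s, if anything falls off the work surface, if the arm or the gripper's body presses on something with over 40 N, if the wrist force passes 120 N, or if a joint passes its speed limit or range.

## Robot

A 6-joint arm with a two-finger parallel gripper is mounted at the origin on the work surface. World frame = base frame: x ahead of the robot, y to its left, z up, the work surface at z = 0. Lengths are in m, angles in rad, forces in N, time in s.
With the tool pointing down it reaches from about 0.35 to 0.975 m from the base axis. Payload 4.9 kg.
Tool frame: the origin (TCP) lies at the very end of the fingers, on their centre line; the grasp point (between the pads) lies 19 mm behind it; z points along the fingers, y is the line along which they close (so a half turn about z gives the same grasp; the last joint's range is limited). The gripper opens to 85 mm and grips with 20 to 120 N. Pads are 22 mm wide; open, the fingers measure 114 mm over their backs; the gripper's body (76 mm by 85 mm) begins 54 mm behind the grasp point. The pads swing forward as they close: fully open they stand 13 mm farther back than shut.
Start: joints at [-1.23, 0.053, 1.613, -0, 1.476, -0.119], TCP at [0.277, -0.56, 0.231] pointing down, gripper open.
Joint ranges: [-3.01, 3.01], [-1.01, 2.22], [0.06, 2.58], [-1.02, 4.17], [0.09, 2.62], [-3.14, 3.14]. Speed limits (rad/s): [2.57, 2.57, 3.14, 3.14, 3.14, 3.14].

## Interface

Orientations are given as a rotation vector (axis times angle).
In Python, from station import * gives the robot as it stands.
- The arm moves only by the shell command python3 -m crank 'ROWS' [OPENING] [FORCE]. ROWS is JSON, a list of rows, each an object with "offset": the shift along the tool's x, y, z in m, a list of three; "twist": the turn, a rotation vector about the tool's x, y, z in degrees, a list of three. In form: [{"offset": [x, y, z], "twist": [rx, ry, rz]}, ...]. A call has 1 to 20 rows; each row is the pose to reach, as a shift and turn from the pose commanded when the call began, along the tool's axes at that moment; what a row does not reach only later rows make up. A row lasts 1/8 s, in which the tool goes at most 62.5 mm and 10.7 degrees, less where a joint would pass 70% of its speed; a pose out of reach is approached as far as the arm can. A call with a gripper value outside its range is refused whole. OPENING is the opening, from 0 (shut) to 1 (fully open), set as the call begins (- or left out, the last holds). The fingers move at their own pace and stop on an object; FORCE is the grip in N (left out, the last holds). Time passes only in rows, so rows that repeat a pose let the fingers close. It gives the time, the measured TCP pose, the force, the opening and the grip force at its end, in the units of the state.
- get_obs(): the state, without advancing time (a new reading comes with each control period).
- get_image(name): name is "side" or "top"; returns the picture (400x640x3 uint8, red, green, blue); there is no depth.
- get_calibration(name): a dict with "intrinsics" (3x3 intrinsics, pixels), "world_from_camera" (4x4, takes a point from camera to world coordinates). Camera axes: x right, y up, looking along -z (the intrinsics and any distortion apply to the point x, -y, -z); pixel columns grow to the right and rows downward; lengths in m; the calibration is good to about 2 mm. A picture is of the moment at which its call begins. get_calibration takes no time and is no camera call.
- finish_job(): hands the job in; it is judged then, once.
Trained networks look in the newest picture that a camera, given by its name, has taken for a name from the list of things; names that differ only in an ending like _2 or _b are one class to them, and where a whole thing is asked for, a point or a joint stands for the part that bears it (a point fixed in the world has none). Each returns a list of dicts, best first, with "confidence" (0 to 1); they miss things now and then, are a little off and sometimes report something else, mostly with a low value. They report only what shows in the picture. A call takes as long as a camera call. They do not tell look-alikes from the thing itself.
- cut_out(query, camera): "region" (400x640 bool, what is visible of it) and "rect" ([centre column, centre row, width, height] in pixels, round what is visible of it).
The state is a dict: "t": time; "q": joint angles; "dq": joint speeds; "effort": joint torques, N m; "tool_pos": TCP position; "tool_rot": TCP orientation; "contact_force": force on the tool from outside, world axes, zero at the start; "wrist_torque": the same for the moment, N m; "opening": finger opening in m; "grip_force": force on a finger pad.
Only numpy, scipy, OpenCV 4.12 (cv2) and the standard library are available. Lean on these libraries where they do the work, as an engineer would, in place of code of your own. Each camera call takes 0.05 s, during which the arm holds its last target. There are 200 camera calls.

## Working session

There is one attempt and no reset: what is moved stays moved. The work goes in short steps, Python scripts to look and compute and a shell command to move; the robot and the scene stay as the last step left them, time stands still between calls to the robot, and variables do not carry over. Pictures are saved under pics/ and viewed, at most 10 in all, crops included, and the job is handed in when it is done.

```bash
ls; mkdir -p pics; python3 - <<'E'
from station import *
import cv2,numpy as np
for n in("side","top"):
    im=get_image(n); cv2.imwrite(f"pics/{n}0.png",im[:,:,::-1]); c=get_calibration(n); print(n,np.round(c["intrinsics"],1).tolist(),np.round(c["world_from_camera"],3).tolist(), c.keys())
    for q in("jack","knob_top","wheel","peg0","cup","cup_mark","gauge","feeler_tip","glaze_jar","bowl","paddle"):
        for d in cut_out(q,n)[:5]: print(q,round(d["confidence"],2),np.round(d["rect"]).tolist())
o=get_obs();print(o["t"],o["tool_pos"],o["tool_rot"],o["opening"])
E
```

```text
pics
side [[493.2, 0.0, 316.2], [0.0, 493.2, 195.0], [0.0, 0.0, 1.0]] [[0.845, 0.403, -0.352, 0.321], [-0.535, 0.619, -0.575, -0.489], [-0.014, 0.674, 0.739, 0.739], [0.0, 0.0, 0.0, 1.0]] dict_keys(['intrinsics', 'world_from_camera'])
jack 0.75 [312.0, 252.0, 89.0, 138.0]
jack 0.55 [309.0, 227.0, 81.0, 79.0]
knob_top 0.78 [345.0, 298.0, 29.0, 26.0]
knob_top 0.19 [310.0, 226.0, 81.0, 85.0]
wheel 0.6 [309.0, 226.0, 81.0, 80.0]
wheel 0.55 [230.0, 321.0, 37.0, 51.0]
wheel 0.41 [406.0, 263.0, 43.0, 40.0]
peg0 0.71 [310.0, 224.0, 85.0, 84.0]
cup 0.9 [310.0, 216.0, 42.0, 55.0]
cup 0.88 [397.0, 201.0, 39.0, 43.0]
cup_mark 0.93 [309.0, 218.0, 42.0, 55.0]
cup_mark 0.66 [398.0, 201.0, 37.0, 44.0]
gauge 0.79 [321.0, 162.0, 27.0, 74.0]
gauge 0.23 [311.0, 251.0, 86.0, 139.0]
feeler_tip 0.57 [314.0, 167.0, 10.0, 43.0]
glaze_jar 0.87 [232.0, 322.0, 34.0, 51.0]
bowl 0.9 [407.0, 262.0, 42.0, 42.0]
paddle 0.95 [388.0, 378.0, 61.0, 44.0]
top [[419.3, 0.0, 321.3], [0.0, 419.3, 190.8], [0.0, 0.0, 1.0]] [[-0.028, 0.978, -0.206, 0.444], [-1.0, -0.027, 0.01, 0.002], [0.005, 0.206, 0.979, 0.921], [0.0, 0.0, 0.0, 1.0]] dict_keys(['intrinsics', 'world_from_camera'])
jack 0.87 [365.0, 212.0, 112.0, 72.0]
knob_top 0.75 [409.0, 223.0, 21.0, 18.0]
wheel 0.87 [346.0, 210.0, 71.0, 73.0]
wheel 0.49 [408.0, 224.0, 22.0, 20.0]
peg0 0.65 [347.0, 210.0, 68.0, 73.0]
peg0 0.24 [345.0, 206.0, 35.0, 38.0]
cup 0.92 [332.0, 128.0, 30.0, 36.0]
cup 0.81 [347.0, 205.0, 37.0, 40.0]
cup_mark 0.64 [344.0, 207.0, 34.0, 37.0]
cup_mark 0.61 [328.0, 127.0, 30.0, 36.0]
gauge 0.91 [323.0, 173.0, 55.0, 48.0]
gauge 0.21 [460.0, 236.0, 29.0, 71.0]
glaze_jar 0.89 [368.0, 298.0, 26.0, 23.0]
bowl 0.61 [389.0, 158.0, 32.0, 34.0]
paddle 0.66 [462.0, 235.0, 33.0, 71.0]
1.2 [ 0.27734044 -0.56007655  0.23130149] [ 3.05893487e+00  7.15884441e-01 -4.72509337e-05] 0.0855989610772934
```

View pics/side0.png

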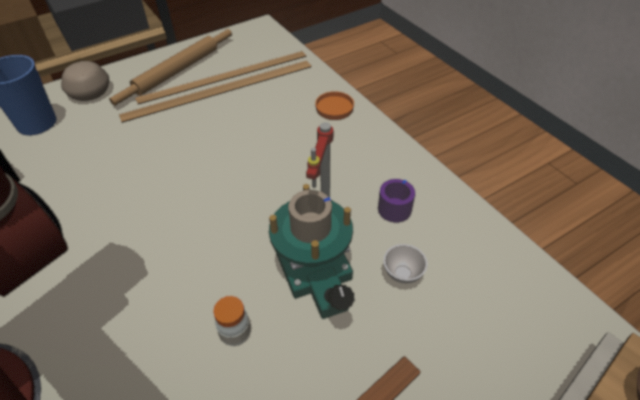

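View pics/top0.png

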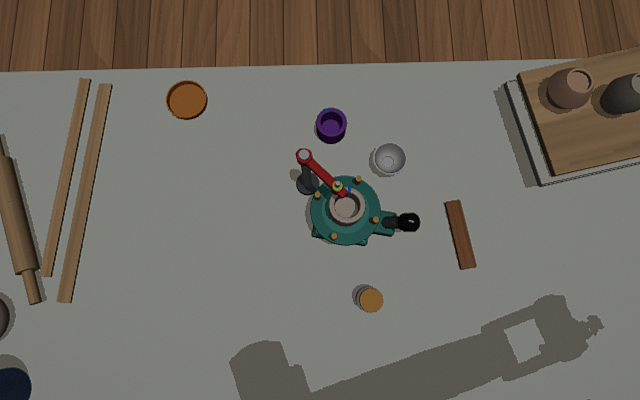

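The side view shows the jack at about (311,235), knob at (343,297), blue mark at about (327,199), and gauge sleeve at (314,165). In the top view the wheel is at about (346,210), knob at (409,222), gauge post at (305,155), and sleeve at (340,188). I'll enlarge both.

```bash
python3 - <<'E'
import cv2,numpy as np
a=cv2.imread("pics/side0.png")[120:320,255:425]; b=cv2.imread("pics/top0.png")[140:250,285:435]
a=cv2.resize(a,None,fx=3,fy=3,interpolation=cv2.INTER_CUBIC)
b=cv2.resize(b,None,fx=5,fy=5,interpolation=cv2.INTER_CUBIC)
cv2.imwrite("pics/sc.png",a);cv2.imwrite("pics/tc.png",b)
E
cat > h.py <<'E'
from station import *
import numpy as np,cv2
from scipy.optimize import least_squares
C={n:get_calibration(n) for n in("side","top")}
def proj(n,P):
    P=np.atleast_2d(P);M=np.linalg.inv(C[n]["world_from_camera"]);p=P@M[:3,:3].T+M[:3,3]
    p=p*[1,-1,-1];u=p@C[n]["intrinsics"].T;return u[:,:2]/u[:,2:]
def ray(n,uv):
    d=np.linalg.inv(C[n]["intrinsics"])@[uv[0],uv[1],1];W=np.array(C[n]["world_from_camera"])
    return W[:3,3],W[:3,:3]@(d*[1,-1,-1])
def onz(n,uv,z):
    o,d=ray(n,uv);return o+d*(z-o[2])/d[2]
def tri(s,t):
    f=lambda P:np.r_[proj("side",P)[0]-s,proj("top",P)[0]-t]
    r=least_squares(f,[.5,-.1,.1]);return r.x,np.abs(r.fun).max()
E
```

```text
(no output)
```

View pics/sc.png

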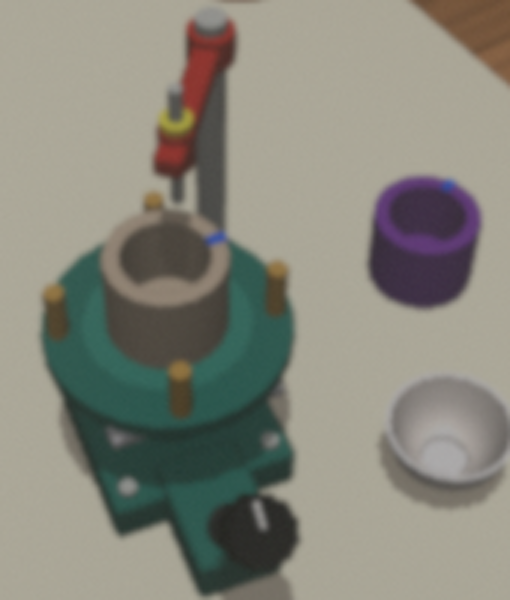

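View pics/tc.png

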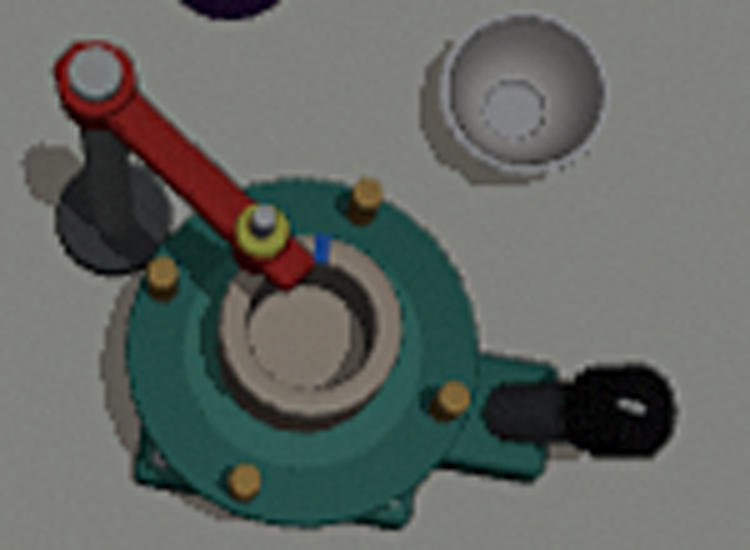

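The crops show, in crop pixels:

| Feature | Side | Top |
|---|---|---|
| Peg tops | (153,201), (277,269), (180,371), (54,293) | (162,272), (368,192), (454,396), (244,480) |
| Blue mark | (215,239) | (322,249) |
| Feeler top | (175,90) | (263,218) |
| Feeler tip | (178,200) | not visible |
| Knob dash | (260,515) | (630,407) |

I'll fit one model to all of these.

```bash
cat > fit.py <<'E'
from h import *
S=lambda u,v:((u+.5)/3-.5+255,(v+.5)/3-.5+120)
T=lambda u,v:((u+.5)/5-.5+285,(v+.5)/5-.5+140)
pegs=[(S(153,201),T(162,272)),(S(277,269),T(368,192)),(S(180,371),T(454,396)),(S(54,293),T(244,480))]
def pt(p,r,a,z):return [p[0]+r*np.cos(a),p[1]+r*np.sin(a),z]
def model(p):
    x,y,yaw,w,g,gz,m=p
    L=[(pt(p,.06,w-k*np.pi/2,.14),s,t,1) for k,(s,t) in enumerate(pegs)]
    L+=[(pt(p,.029,g,gz+.08),S(175,89),T(264,217),1),(pt(p,.108,g,gz+.06),S(212,18),T(97,72),1),(pt(p,.029,g,gz),S(178,201),None,1),
    (pt(p,.029,m,.160),S(215,239),T(322,249),1)]
    k=-(.121+.574*.03);L+=[([x+k*np.cos(yaw),y+k*np.sin(yaw),.075+.819*.03],S(262,527),T(637,408),.5)]
    return L
def res(p):
    r=[]
    for P,s,t,w in model(p):
        r+=list(w*(proj("side",P)[0]-s))
        if t: r+=list(w*(proj("top",P)[0]-t))
    return np.array(r)
c=onz("top",pegs[0][1],.14)/2+onz("top",pegs[2][1],.14)/2
r=least_squares(res,[c[0],c[1],1.4,1.2,.8,.2,.3],loss="soft_l1")
x,y,yaw,w,g,gz,m=r.x
print("c",c,"fit",np.round(r.x,4),"deg yaw,w,g,m",np.round(np.degrees([yaw,w,g,m]),1))
print(np.round(res(r.x),1))
for n,s,t in(("mark",S(215,239),T(322,249)),("ftop",S(175,89),T(264,217)),("post",S(212,18),T(97,72)),("knob",S(262,527),T(637,408))):print(n,tri(s,t))
for i,(s,t) in enumerate(pegs):print(i,tri(s,t))
for n,u,v,z in (("jar",371,299,.075),("bowl",390,158,.04),("purple",331,125,.055)):print(n,onz("top",(u,v),z))
E
python3 fit.py
```

```text
c [ 0.57717196 -0.05193897  0.14      ] fit [ 0.5769 -0.0516  1.3687  1.134   0.7659  0.1718 -0.1697] deg yaw,w,g,m [78.4 65.  43.9 -9.7]
[ 0.  -0.4 -0.3  0.1  0.2  0.1 -0.3  0.2  0.   0.2 -0.1  0.2 -0.4  0.1
  0.   0.   0.1 -0.1 -0.1 -0.3 -0.   0.2 -0.4 -0.2  0.   0.1  0.4  0.3
 -0.5  0.   0.5  1.3  0.8  0.4]
mark (array([ 0.60466005, -0.05707635,  0.16204281]), np.float64(0.20612523932027216))
ftop (array([ 0.59738781, -0.03167077,  0.25190324]), np.float64(0.08240438016130724))
post (array([0.65413693, 0.02259851, 0.23294641]), np.float64(0.09285328044876451))
knob (array([ 0.55000444, -0.18328837,  0.1011217 ]), np.float64(0.24364315773649992))
0 (array([0.60221926, 0.00238831, 0.13959336]), np.float64(0.16284769375917563))
1 (array([ 0.63092309, -0.07726698,  0.141029  ]), np.float64(0.20568171415271763))
2 (array([ 0.55160285, -0.10601118,  0.14063741]), np.float64(0.10815455201094437))
3 (array([ 0.52290206, -0.02626877,  0.14007136]), np.float64(0.18643582356509114))
jar [ 0.40303772 -0.09785824  0.075     ]
bowl [ 0.69857632 -0.15932426  0.04      ]
purple [ 0.77253376 -0.03231148  0.055     ]
```

```bash
cat > g.py <<'E'
from h import *
from scipy.spatial.transform import Rotation as R
cx,cy,yaw,w0,g,gz=.5769,-.0516,1.3687,1.134,.7659,.1718
def rot(z,y):
    z=np.array(z)/np.linalg.norm(z);y=np.array(y)-z*np.dot(y,z);y/=np.linalg.norm(y);return R.from_matrix(np.c_[np.cross(y,z),y,z])
def go(p,r):
    o=get_obs();c=R.from_rotvec(o["tool_rot"])
    return "offset",np.round(c.inv().apply(np.array(p)-o["tool_pos"]),4),"twist",np.round(np.degrees((c.inv()*r).as_rotvec()),2)
def pegpose(a,z): # angle deg
    a=np.radians(a);return [cx+.06*np.cos(a),cy+.06*np.sin(a),z],rot([0,0,-1],[np.sin(a),-np.cos(a),0])
E
python3 -c "
from g import *
print(go(*pegpose(155,.2)))"
```

```text
('offset', array([ 0.4566, -0.3696,  0.0313]), 'twist', array([  -0.  ,    0.  , -128.66]))
```

```bash
sed -i 's/\[np.sin(a),-np.cos(a),0\]/[-np.sin(a),np.cos(a),0]/' g.py; python3 -c "
from g import *
print(go(*pegpose(155,.2)))"
python3 -m crank '[{"offset":[0.046,-0.037,0],"twist":[0,0,6]},{"offset":[0.091,-0.074,0],"twist":[0,0,12]},{"offset":[0.137,-0.111,0],"twist":[0,0,18]},{"offset":[0.183,-0.148,0],"twist":[0,0,24]},{"offset":[0.228,-0.185,0],"twist":[0,0,30]},{"offset":[0.274,-0.222,0],"twist":[0,0,36]},{"offset":[0.32,-0.259,0.0],"twist":[0,0,42]},{"offset":[0.365,-0.296,0.0],"twist":[0,0,48]},{"offset":[0.411,-0.333,0.01],"twist":[0,0,51.3]},{"offset":[0.4566,-0.3696,0.031],"twist":[0,0,51.3]},{"offset":[0.4566,-0.3696,0.031],"twist":[0,0,51.3]},{"offset":[0.4566,-0.3696,0.031],"twist":[0,0,51.3]}]' 0.5 20
python3 -c "
from g import *
print(go(*pegpose(155,.112)))"
```

```text
('offset', array([ 0.4566, -0.3696,  0.0313]), 'twist', array([ 0.  ,  0.  , 51.34]))
t: 2.7
tool_pos: [0.5225, -0.0262, 0.2004]
tool_rot: [3.067, -0.678, -0.0]
contact_force: [0.3, -0.6, -1.3]
opening: 0.0425
grip_force: 0.0
('offset', array([ 0.    , -0.0001,  0.0884]), 'twist', array([0.03, 0.  , 0.08]))
```

```bash
python3 -m crank '[{"offset":[0,0,0.03],"twist":[0,0,0]},{"offset":[0,0,0.06],"twist":[0,0,0]},{"offset":[0,0,0.08],"twist":[0,0,0]},{"offset":[0,0,0.088],"twist":[0,0,0]},{"offset":[0,0,0.088],"twist":[0,0,0]},{"offset":[0,0,0.088],"twist":[0,0,0]}]'
python3 -m crank '[{"offset":[0,0,0],"twist":[0,0,0]},{"offset":[0,0,0],"twist":[0,0,0]},{"offset":[0,0,0],"twist":[0,0,0]},{"offset":[0,0,0],"twist":[0,0,0]}]' 0 20
python3 -c "
from g import *
im=get_image('side');cv2.imwrite('pics/s1.png',cv2.resize(im[100:320,230:430,::-1],None,fx=2.5,fy=2.5))
for a in np.linspace(155,208.6,13)[1:]: print(*go(*pegpose(a,.112)))"
```

```text
t: 3.45
tool_pos: [0.5234, -0.0266, 0.1137]
tool_rot: [-3.067, 0.679, -0.004]
contact_force: [1.3, -0.1, 0.7]
opening: 0.0425
grip_force: 0.0
t: 3.95
tool_pos: [0.523, -0.0262, 0.1131]
tool_rot: [-3.067, 0.679, -0.002]
contact_force: [-0.6, 1.2, 4.6]
opening: 0.0108
grip_force: 21.1
offset [-0.0003  0.0049  0.0011] twist [-0.02 -0.06 -4.42]
offset [0.0003 0.0095 0.0011] twist [-0.02 -0.06 -8.88]
offset [0.0012 0.0141 0.0011] twist [ -0.02  -0.07 -13.35]
offset [0.0024 0.0186 0.0011] twist [-1.000e-02 -7.000e-02 -1.782e+01]
offset [0.004  0.023  0.0011] twist [-1.000e-02 -7.000e-02 -2.228e+01]
offset [0.006  0.0273 0.0011] twist [-1.000e-02 -7.000e-02 -2.675e+01]
offset [0.0083 0.0314 0.0011] twist [-1.000e-02 -7.000e-02 -3.122e+01]
offset [0.0108 0.0353 0.0011] twist [ -0.    -0.07 -35.68]
offset [0.0137 0.039  0.0011] twist [ -0.    -0.07 -40.15]
offset [0.0169 0.0424 0.0011] twist [  0.    -0.07 -44.62]
offset [0.0203 0.0456 0.0011] twist [  0.    -0.07 -49.08]
offset [0.0239 0.0485 0.0011] twist [ 1.000e-02 -7.000e-02 -5.355e+01]
```

View pics/s1.png

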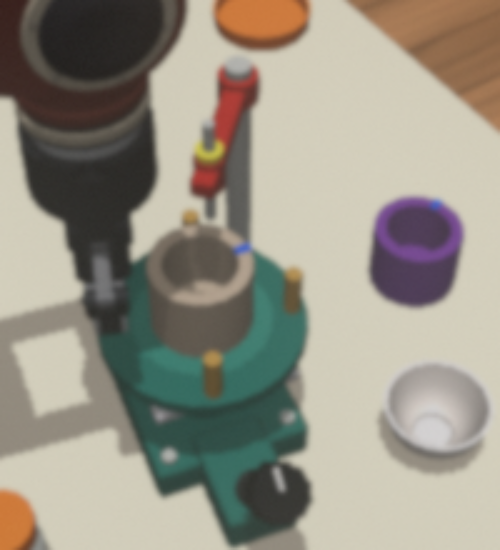

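The fingers hold the near-left peg (crop ≈ (105,290)) and the cup is undisturbed, with its mark at (243,248). I'll turn the wheel along the arc now.

```bash
python3 -m crank '[{"offset":[-0.0003,0.0025,0],"twist":[0,0,-2.2]},{"offset":[-0.0003,0.0049,0],"twist":[0,0,-4.4]},{"offset":[0.0003,0.0095,0],"twist":[0,0,-8.9]},{"offset":[0.0012,0.0141,0],"twist":[0,0,-13.3]},{"offset":[0.0024,0.0186,0],"twist":[0,0,-17.8]},{"offset":[0.004,0.023,0],"twist":[0,0,-22.3]},{"offset":[0.006,0.0273,0],"twist":[0,0,-26.7]},{"offset":[0.0083,0.0314,0],"twist":[0,0,-31.2]},{"offset":[0.0108,0.0353,0],"twist":[0,0,-35.7]},{"offset":[0.0137,0.039,0],"twist":[0,0,-40.1]},{"offset":[0.0169,0.0424,0],"twist":[0,0,-44.6]},{"offset":[0.0203,0.0456,0],"twist":[0,0,-49.1]},{"offset":[0.0222,0.0471,0],"twist":[0,0,-51.3]},{"offset":[0.0239,0.0485,0],"twist":[0,0,-53.5]},{"offset":[0.0239,0.0485,0],"twist":[0,0,-53.5]},{"offset":[0.0239,0.0485,0],"twist":[0,0,-53.5]}]'
python3 -m crank '[{"offset":[0,0,0],"twist":[0,0,0]},{"offset":[0,0,0],"twist":[0,0,0]},{"offset":[0,0,0],"twist":[0,0,0]}]' 0.5
python3 -m crank '[{"offset":[0,0,-0.02],"twist":[0,0,0]},{"offset":[0,0,-0.06],"twist":[0,0,0]},{"offset":[-0.05,0.0,-0.11],"twist":[0,0,0]},{"offset":[-0.1,0,-0.13],"twist":[0,0,0]},{"offset":[-0.1,0,-0.13],"twist":[0,0,0]}]'
python3 - <<'E'
from g import *
a=get_image('side');b=get_image('top')
A=cv2.resize(a[120:320,255:425,::-1],None,fx=3,fy=3,interpolation=2)[:550];B=cv2.resize(b[140:250,285:435,::-1],None,fx=5,fy=5,interpolation=2)
cv2.imwrite('pics/m2s.png',A);cv2.imwrite('pics/m2t.png',B)
o=np.zeros((550,800,3),np.uint8);o[:,:350]=A[:,:350];o[:,350:]=B[:,:450];cv2.imwrite('pics/m2.png',o)
# colour blue centroid
for n,im,box in(("side",a,(180,260,285,350)),("top",b,(175,240,320,380))):
    y0,y1,x0,x1=box;c=im[y0:y1,x0:x1].astype(float);s=np.clip(c[...,2]-c[...,:2].max(2)-20,0,None)
    if s.sum():
        yy,xx=np.mgrid[y0:y1,x0:x1];print(n,(s*xx).sum()/s.sum(),(s*yy).sum()/s.sum(),(s>0).sum())
    print(proj(n,[cx+.029*np.cos(g),cy+.029*np.sin(g),.16]))
print(get_obs()["tool_pos"],get_obs()["t"])
E
```

```text
t: 6.0
tool_pos: [0.5247, -0.0803, 0.1131]
tool_rot: [3.044, 0.774, 0.004]
contact_force: [3.8, 0.8, 3.7]
opening: 0.0106
grip_force: 21.2
t: 6.38
tool_pos: [0.5229, -0.0802, 0.1114]
tool_rot: [-3.044, -0.774, 0.003]
contact_force: [-0.3, -0.9, 0.5]
opening: 0.0428
grip_force: 0.0
t: 7.0
tool_pos: [0.4357, -0.1299, 0.2475]
tool_rot: [3.04, 0.768, 0.01]
contact_force: [0.1, 1.2, -0.0]
opening: 0.0427
grip_force: 0.0
side 313.9131455399061 191.49530516431926 21
[[314.15950599 191.8772221 ]]
top 336.3134328358209 195.318407960199 5
[[335.23153029 193.82433921]]
[ 0.43606866 -0.12835123  0.24376891] 7.1
```

View pics/m2.png

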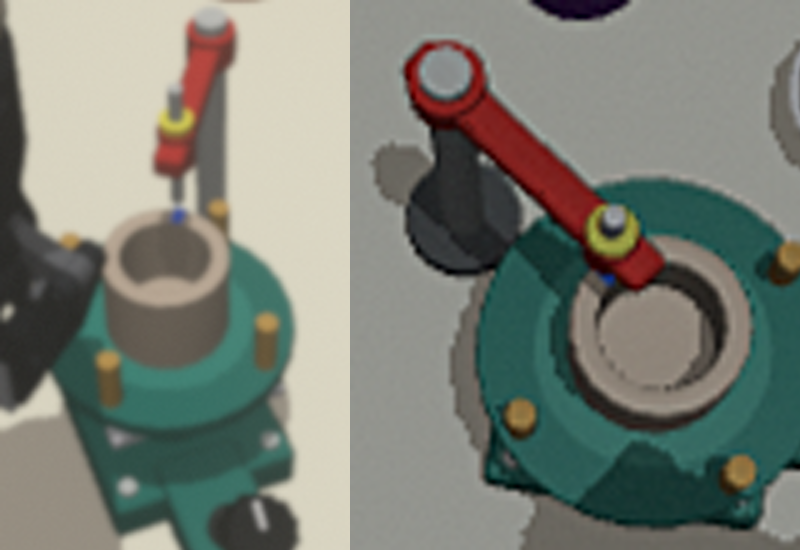

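The side view shows the mark at (178,216), directly below the feeler. It lies within 0.3 px of the predicted column. In the top view the mark is half hidden under the arm at (608,278). The alignment is done, so I'll check the knob pose against its silhouette before gripping it.

```bash
cat >> g.py <<'E'
def knobaxis(yw):
    h=np.array([np.cos(yw),np.sin(yw),0]);return h,-.574*h+[0,0,.819]
def knobpose(yw,d,ydeg,dz=0): # TCP d metres behind(+out) of knob top
    h,a=knobaxis(yw);p=np.array([cx,cy,.075])-.121*h+a*(.03+d);t=np.radians(ydeg)
    return p,rot(-a,[np.cos(t),np.sin(t),0])
E
python3 - <<'E'
from g import *
import itertools
def hull(n,yw):
    h,a=knobaxis(yw);l=np.cross(a,h);u=np.cross(a,l);f=np.array([cx,cy,.075])-.121*h;th=np.linspace(0,6.28,60)
    P=np.array([f+a*s+.018*(np.cos(t)*l/np.linalg.norm(l)+np.sin(t)*u/np.linalg.norm(u)) for s in(0,.03) for t in th])
    return proj(n,P)
for n,f,box in(("side","pics/side0.png",(275,318,315,365)),("top","pics/top0.png",(205,240,396,430))):
    im=cv2.imread(f);y0,y1,x0,x1=box
    m=np.zeros(im.shape[:2],np.uint8);m[y0:y1,x0:x1]=(im[y0:y1,x0:x1].max(2)<48)
    ys,xs=np.where(m);print(n,"dark",xs.mean().round(1),ys.mean().round(1),xs.min(),xs.max(),ys.min(),ys.max(),len(xs))
    for d in(76,78.4,81):
        q=hull(n,np.radians(d));M=np.zeros_like(m);cv2.fillConvexPoly(M,cv2.convexHull(q.astype(np.float32)).round().astype(int),1)
        print(d,np.argwhere(M).mean(0)[::-1].round(1),q.min(0).round(1),q.max(0).round(1),"iou",((M&m).sum()/(M|m).sum()).round(2))
print(get_obs()["q"])
print(go(*knobpose(yaw,.08,85)))
E
```

```text
side dark 338.6 298.2 326 351 286 310 388
76 [337.5 298.7] [323.6 286.1] [351.3 311.7] iou 0.63
78.4 [340.9 297.6] [326.8 285.1] [354.9 310.5] iou 0.62
81 [344.6 296.3] [330.2 284. ] [358.6 309. ] iou 0.47
top dark 407.3 222.0 396 419 213 230 351
76 [407.7 224.7] [395.8 215.6] [419.6 234. ] iou 0.67
78.4 [408.2 222. ] [396.2 212.8] [419.9 231.1] iou 0.8
81 [408.6 219.2] [396.6 209.7] [420.2 228.3] iou 0.64
[-4.50422058e-01 -3.84139020e-01  1.97852072e+00  3.24351480e-04
  1.54442579e+00  6.23203238e-01]
('offset', array([0.0417, 0.1405, 0.079 ]), 'twist', array([ -18.81,   42.68, -141.96]))
```

```bash
python3 -m crank '[{"offset":[0.04,0.15,0.046],"twist":[-18.8,42.7,-142]},{"offset":[0.04,0.15,0.046],"twist":[-18.8,42.7,-142]},{"offset":[0.04,0.15,0.046],"twist":[-18.8,42.7,-142]},{"offset":[0.04,0.15,0.046],"twist":[-18.8,42.7,-142]},{"offset":[0.04,0.15,0.046],"twist":[-18.8,42.7,-142]},{"offset":[0.04,0.15,0.046],"twist":[-18.8,42.7,-142]},{"offset":[0.04,0.15,0.046],"twist":[-18.8,42.7,-142]},{"offset":[0.04,0.15,0.046],"twist":[-18.8,42.7,-142]},{"offset":[0.04,0.15,0.046],"twist":[-18.8,42.7,-142]},{"offset":[0.04,0.15,0.046],"twist":[-18.8,42.7,-142]},{"offset":[0.04,0.15,0.046],"twist":[-18.8,42.7,-142]},{"offset":[0.04,0.15,0.046],"twist":[-18.8,42.7,-142]},{"offset":[0.04,0.15,0.046],"twist":[-18.8,42.7,-142]},{"offset":[0.04,0.15,0.046],"twist":[-18.8,42.7,-142]},{"offset":[0.04,0.15,0.046],"twist":[-18.8,42.7,-142]},{"offset":[0.04,0.15,0.046],"twist":[-18.8,42.7,-142]},{"offset":[0.04,0.15,0.046],"twist":[-18.8,42.7,-142]},{"offset":[0.04,0.15,0.046],"twist":[-18.8,42.7,-142]}]' 0.65 40
python3 -c "
from g import *
print(get_obs()['q'],go(*knobpose(np.radians(78.2),.1,85)),go(*knobpose(np.radians(78.2),-.029,85)))"
```

```text
t: 9.35
tool_pos: [0.5426, -0.2406, 0.1964]
tool_rot: [0.09, 2.903, 0.904]
contact_force: [0.5, -0.4, -0.5]
opening: 0.0556
grip_force: 0.0
[-0.77623007  0.16936483  1.63280333  0.50501213  1.68932035 -2.31467451] ('offset', array([ 0.0066, -0.0107,  0.0102]), 'twist', array([ 0.06, -0.3 , -0.13])) ('offset', array([ 0.0059, -0.0109,  0.1392]), 'twist', array([ 0.06, -0.3 , -0.13]))
```

```bash
python3 -m crank '[{"offset":[0.006,-0.0108,0.02],"twist":[0,-0.3,0]},{"offset":[0.006,-0.0108,0.05],"twist":[0,-0.3,0]},{"offset":[0.006,-0.0108,0.08],"twist":[0,-0.3,0]},{"offset":[0.006,-0.0108,0.1],"twist":[0,-0.3,0]},{"offset":[0.006,-0.0108,0.12],"twist":[0,-0.3,0]},{"offset":[0.006,-0.0108,0.13],"twist":[0,-0.3,0]},{"offset":[0.006,-0.0108,0.138],"twist":[0,-0.3,0]},{"offset":[0.006,-0.0108,0.138],"twist":[0,-0.3,0]},{"offset":[0.006,-0.0108,0.138],"twist":[0,-0.3,0]}]'
python3 -c "
from g import *
print(go(*knobpose(np.radians(78.2),-.029,85)))
a=get_image('side');cv2.imwrite('pics/k.png',cv2.resize(a[110:350,220:460,::-1],None,fx=2.4,fy=2.4,interpolation=2))"
```

```text
t: 10.48
tool_pos: [0.5524, -0.1719, 0.0774]
tool_rot: [0.091, 2.898, 0.901]
contact_force: [0.7, -0.5, 0.5]
opening: 0.0559
grip_force: 0.0
('offset', array([0.0006, 0.0002, 0.002 ]), 'twist', array([ 0.02,  0.05, -0.07]))
```

View pics/k.png

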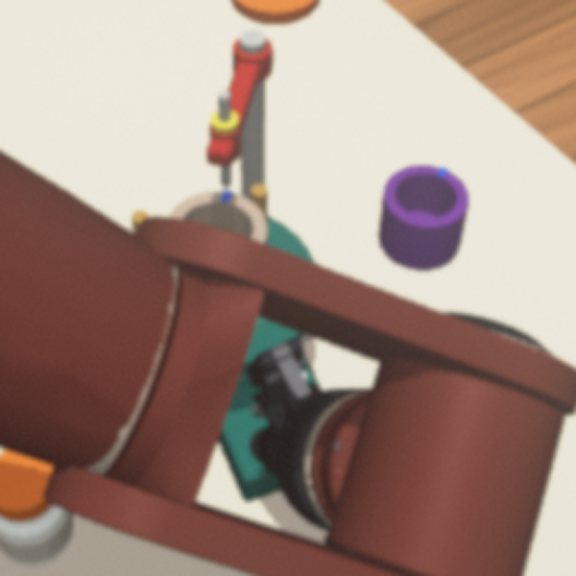

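The fingers straddle the knob with no contact force. The feeler (225,100–185) and mark (227,197) stay visible from the side. I'll close the gripper.

```bash
python3 -m crank '[{"offset":[0,0,0],"twist":[0,0,0]},{"offset":[0,0,0],"twist":[0,0,0]},{"offset":[0,0,0],"twist":[0,0,0]},{"offset":[0,0,0],"twist":[0,0,0]}]' 0 40
python3 -c "
from g import *
o=get_obs();print(o['opening'],o['tool_pos'],o['wrist_torque'])
np.save('ref.npy',get_image('side'))"
```

```text
t: 11.02
tool_pos: [0.5522, -0.1717, 0.0776]
tool_rot: [0.091, 2.898, 0.903]
contact_force: [-2.4, -1.1, 6.4]
opening: 0.0346
grip_force: 40.2
0.034604336826295816 [ 0.5521869 -0.1717268  0.0775692] [0.04267316 0.23788813 0.08473132]
```

```bash
python3 -m crank '[{"offset":[0,0,0],"twist":[0,0,9]},{"offset":[0,0,0],"twist":[0,0,18]},{"offset":[0,0,0],"twist":[0,0,27]},{"offset":[0,0,0],"twist":[0,0,36]},{"offset":[0,0,0],"twist":[0,0,45]},{"offset":[0,0,0],"twist":[0,0,54]},{"offset":[0,0,0],"twist":[0,0,63]},{"offset":[0,0,0],"twist":[0,0,72]},{"offset":[0,0,0],"twist":[0,0,81]},{"offset":[0,0,0],"twist":[0,0,90]},{"offset":[0,0,0],"twist":[0,0,99]},{"offset":[0,0,0],"twist":[0,0,108]},{"offset":[0,0,0],"twist":[0,0,117]},{"offset":[0,0,0],"twist":[0,0,126]},{"offset":[0,0,0],"twist":[0,0,135]},{"offset":[0,0,0],"twist":[0,0,140]},{"offset":[0,0,0],"twist":[0,0,140]}]'
cat > feel.py <<'E'
from g import *
def look():
    a=get_image('side');r=np.load('ref.npy')
    G=lambda i:i[:,:,:].astype(np.float32)
    # feeler collar+rod top shift (px), mark position, by template match with subpixel
    def shift(y0,y1,x0,x1,pad=9):
        t=cv2.resize(r[y0:y1,x0:x1],None,fx=10,fy=10,interpolation=2);s=cv2.resize(a[y0-pad:y1+pad,x0-pad:x1+pad],None,fx=10,fy=10,interpolation=2)
        m=cv2.matchTemplate(s,t,cv2.TM_CCOEFF_NORMED);_,v,_,l=cv2.minMaxLoc(m);return l[0]/10-pad,l[1]/10-pad,round(v,3)
    c=a[175:215,295:335].astype(float);s=np.clip(c[...,2]-c[...,:2].max(2)-20,0,None);yy,xx=np.mgrid[175:215,295:335]
    print("collar shift",shift(150,163,307,320),"post",shift(122,136,316,336),"mark",(s*xx).sum()/s.sum(),(s*yy).sum()/s.sum(),s.sum())
    print("1mm lift = px",proj("side",[cx+.021,cy+.02,.231])-proj("side",[cx+.021,cy+.02,.23]),"tip px",proj("side",[cx+.0209,cy+.0201,gz]))
    o=get_obs();print(o['t'],o['q'][5],o['contact_force'],o['wrist_torque'])
    return a
E
python3 -c "
from feel import *
a=look();cv2.imwrite('pics/up.png',cv2.resize(a[120:240,280:360,::-1],None,fx=5,fy=5,interpolation=2))"
```

```text
t: 13.2
tool_pos: [0.5527, -0.1717, 0.0777]
tool_rot: [-2.452, -0.807, -0.41]
contact_force: [-0.3, 0.1, 4.0]
opening: 0.0348
grip_force: 40.4
collar shift (0.0, 0.0, 0.999) post (0.0, 0.0, 1.0) mark 313.65546218487395 188.46218487394958 119.0
1mm lift = px [[-0.01193158 -0.48669947]] tip px [[314.03410483 186.81341012]]
13.25 0.09700740196537289 [-0.13016131 -0.41434276  5.34845378] [ 0.1367167   0.01705937 -0.01819063]
```

View pics/up.png

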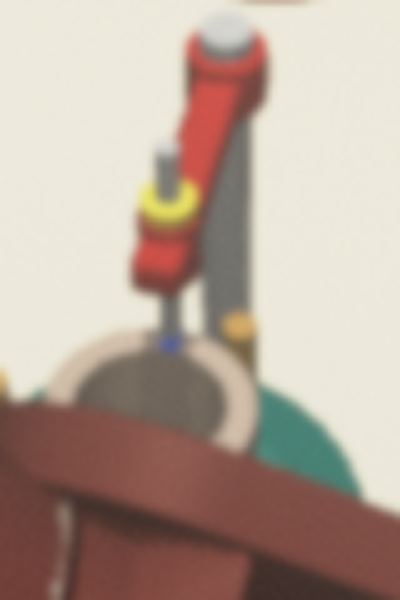

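The rim is now just below the feeler tip, with the mark at (170,343) and the tip right above it. The collar hasn't moved, so I'll continue in small steps.

```bash
python3 -m crank '[{"offset":[0,0,0],"twist":[0,0,5]},{"offset":[0,0,0],"twist":[0,0,10]},{"offset":[0,0,0],"twist":[0,0,14]},{"offset":[0,0,0],"twist":[0,0,14]}]'|grep pos; python3 -c "
from feel import *
look()"
python3 -m crank '[{"offset":[0,0,0],"twist":[0,0,4]},{"offset":[0,0,0],"twist":[0,0,7]},{"offset":[0,0,0],"twist":[0,0,7]}]'|grep pos; python3 -c "
from feel import *
look()"
```

```text
tool_pos: [0.5528, -0.1717, 0.0777]
collar shift (0.0, 0.0, 0.999) post (0.0, 0.0, 1.0) mark 313.36842105263156 188.28070175438597 57.0
1mm lift = px [[-0.01193158 -0.48669947]] tip px [[314.03410483 186.81341012]]
13.8 0.34116503690478733 [ 0.02595774 -0.72061785  5.81711585] [ 0.1065206  -0.03707319 -0.06943187]
tool_pos: [0.5528, -0.1718, 0.0776]
collar shift (0.0, 0.0, 0.999) post (0.0, 0.0, 1.0) mark 313.2352941176471 188.2058823529412 34.0
1mm lift = px [[-0.01193158 -0.48669947]] tip px [[314.03410483 186.81341012]]
14.225 0.4632872035625798 [ 0.34360194 -0.11578771  5.18288194] [ 0.06883217 -0.06861653 -0.04348009]
```

```bash
for i in 1 ; do python3 -m crank '[{"offset":[0,0,0],"twist":[0,0,4]},{"offset":[0,0,0],"twist":[0,0,7]},{"offset":[0,0,0],"twist":[0,0,7]}]'|grep pos; done; python3 -c "
from feel import *
look()"
python3 -m crank '[{"offset":[0,0,0],"twist":[0,0,4]},{"offset":[0,0,0],"twist":[0,0,7]},{"offset":[0,0,0],"twist":[0,0,7]}]'|grep pos; python3 -c "
from feel import *
look()"
```

```text
tool_pos: [0.5528, -0.1718, 0.0776]
collar shift (0.0, 0.0, 0.999) post (0.0, 0.0, 1.0) mark 313.4 188.0 5.0
1mm lift = px [[-0.01193158 -0.48669947]] tip px [[314.03410483 186.81341012]]
14.65 0.5851910121878487 [ 0.84632694 -0.53300231  4.37275662] [ 0.12117588  0.00396673 -0.07312369]
tool_pos: [0.5528, -0.1718, 0.0776]
collar shift (0.0, -0.09999999999999964, 0.998) post (0.0, 0.0, 1.0) mark 313.0 188.0 2.0
1mm lift = px [[-0.01193158 -0.48669947]] tip px [[314.03410483 186.81341012]]
15.075 0.7073755962373064 [ 0.6568185  -0.35226303  5.1639244 ] [ 0.02295953 -0.03537981 -0.06682913]
```

```bash
python3 -m crank '[{"offset":[0,0,0],"twist":[0,0,4]},{"offset":[0,0,0],"twist":[0,0,7]},{"offset":[0,0,0],"twist":[0,0,7]}]'|grep pos; python3 -c "
from feel import *
look()"
python3 -m crank '[{"offset":[0,0,0],"twist":[0,0,4]},{"offset":[0,0,0],"twist":[0,0,7]},{"offset":[0,0,0],"twist":[0,0,7]}]'|grep pos; python3 -c "
from feel import *
look()"
```

```text
tool_pos: [0.5528, -0.1718, 0.0776]
collar shift (0.0, -0.40000000000000036, 0.998) post (0.0, 0.0, 1.0) mark 313.6666666666667 188.0 3.0
1mm lift = px [[-0.01193158 -0.48669947]] tip px [[314.03410483 186.81341012]]
15.5 0.8293659659623265 [ 0.5395599  -0.64459813  5.09507894] [ 0.06743294 -0.06638084 -0.14596963]
tool_pos: [0.5528, -0.1719, 0.0776]
collar shift (0.0, -0.5999999999999996, 0.998) post (0.0, 0.0, 1.0) mark 313.3809523809524 187.38095238095238 21.0
1mm lift = px [[-0.01193158 -0.48669947]] tip px [[314.03410483 186.81341012]]
15.925 0.9515538891239855 [ 0.88587026 -1.4580609   4.58280501] [ 0.01995482  0.01679007 -0.04454083]
```

The feeler is lifted about 1.2 mm, so I'll release and back out along the knob's axis.

```bash
python3 -m crank '[{"offset":[0,0,0],"twist":[0,0,0]},{"offset":[0,0,0],"twist":[0,0,0]},{"offset":[0,0,0],"twist":[0,0,0]}]' 0.65
python3 -m crank '[{"offset":[0,0,-0.015],"twist":[0,0,0]},{"offset":[0,0,-0.04],"twist":[0,0,0]},{"offset":[0,0,-0.08],"twist":[0,0,0]},{"offset":[0,0,-0.13],"twist":[0,0,0]},{"offset":[0,0,-0.18],"twist":[0,0,0]},{"offset":[0,0,-0.18],"twist":[0,0,0]},{"offset":[0,0,-0.18],"twist":[0,0,0]}]'
python3 -c "
from feel import *
a=look();b=get_image('top')
o=np.zeros((550,800,3),np.uint8);o[:,:350]=cv2.resize(a[120:304,255:372,::-1],(350,550),interpolation=2);o[:,350:]=cv2.resize(b[140:250,285:375,::-1],(450,550),interpolation=2)
cv2.imwrite('pics/end.png',o)"
```

```text
t: 16.3
tool_pos: [0.5515, -0.1711, 0.0761]
tool_rot: [-2.515, 0.278, -0.075]
contact_force: [-0.6, -0.5, 0.1]
opening: 0.0559
grip_force: 0.0
t: 17.18
tool_pos: [0.5305, -0.2729, 0.224]
tool_rot: [-2.516, 0.278, -0.076]
contact_force: [0.0, -0.3, -0.1]
opening: 0.0555
grip_force: 0.0
collar shift (0.0, -0.5999999999999996, 0.998) post (0.0, 0.0, 0.999) mark nan nan 0.0
1mm lift = px [[-0.01193158 -0.48669947]] tip px [[314.03410483 186.81341012]]
17.225 0.9644609974301818 [ 0.79324714 -0.58912034 -0.10531644] [-0.24799619  0.07510135  0.02282413]feel.py:10: RuntimeWarning: invalid value encountered in scalar divide
  print("collar shift",shift(150,163,307,320),"post",shift(122,136,316,336),"mark",(s*xx).sum()/s.sum(),(s*yy).sum()/s.sum(),s.sum())
```

View pics/end.png

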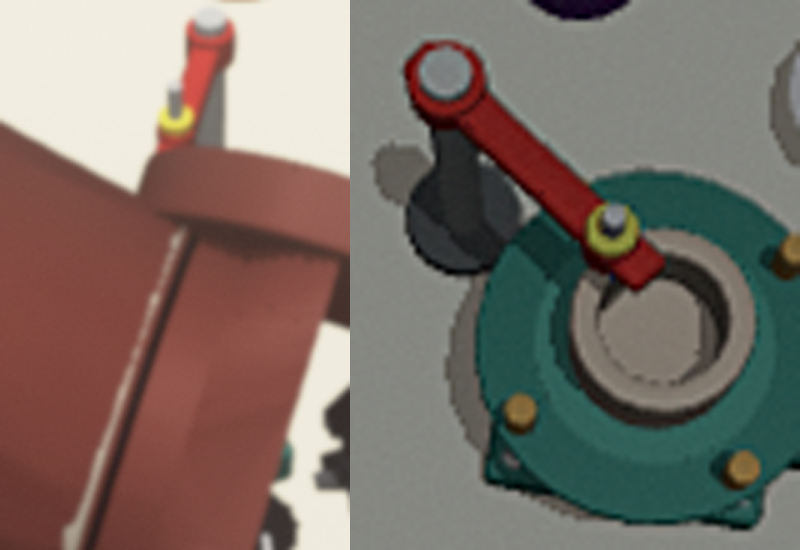

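The collar is still 0.6 px up, about 1.2 mm of lift. In the top view the cup sits centred with its mark under the arm, and the gripper is clear. I'm handing in.

```bash
python3 -c "
from station import *
print(finish_job())"
```

```text
the job is handed in; nothing more can be done
None
```

The job is handed in at about 17 s. The blue mark is under the feeler, the jack is raised until the rim lifts the feeler about 1.2 mm, the knob is released and the cup looks centred; no pass or fail verdict came back.

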